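# Fit the spacer in the casting stand and hold its plate shut

## Robot

A 6-joint arm with a two-finger parallel gripper is mounted at the origin on a cart in front of the work surface, level with it; the furniture and walls round the work are solid. World frame = base frame: x ahead of the robot, y to its left, z up, the work surface at z = 0. Lengths are in m, angles in rad, forces in N, time in s.
With the tool pointing down it reaches from about 0.2 to 0.875 m from the base axis. Payload 3.4 kg.
Tool frame: the origin (TCP) lies at the centre of the arm's flange, where the gripper is bolted on; the fingertips stand 199 mm ahead of it and the grasp point (between the pads) lies 180 mm ahead of it (r.tcp_to_tips is the z of the fingertips in the tool frame, in m); z points along the fingers, y is the line along which they close (so a half turn about z gives the same grasp; the last joint's range is limited). The gripper opens to 94 mm and grips with 3 to 60 N. Pads are 16 mm wide; open, the fingers measure 119 mm over their backs; the gripper's body (75 mm by 177 mm) begins 78 mm behind the grasp point.
Start: joints at [-1.352, 0.276, 1.505, -0, 1.361, -0.121], TCP at [0.192, -0.542, 0.405] pointing down, gripper open.
Joint ranges: [-2.89, 2.89], [-0.75, 2.08], [0.22, 2.7], [-1.18, 4.32], [0.11, 2.71], [-2.7, 2.7]. Speed limits (rad/s): [2.57, 2.57, 3.14, 3.14, 3.14, 3.14].

## Interface

Orientations are given as [roll, pitch, yaw] about the fixed x, y, z axes, in that order (R = Rz(yaw) Ry(pitch) Rx(roll)).
In Python, from bench import r gives the robot as it stands. Calls block until the motion is done:
- r.move_ptp(position, orientation): joint-space move of the TCP to a pose.
- r.movel(position, ori=None, vel=0.15): straight line of the TCP; ori=None keeps the orientation; vel is the mean speed in m/s.
- r.set_joints(angles): joint-space move.
- r.move_gripper(opening, f_grip=None): finger opening in m; f_grip is the grip in N (None keeps the last); returns when the fingers have stopped.
- r.wait(seconds).
- r.inverse_kinematics(position, orientation): joint angles nearest the present ones, or None.
- r.read_camera(name): name is "side" or "top"; returns a dict with "img" (420x560x3 uint8, red, green, blue), "range_z" (420x560 float32, m along the optical axis (not along the pixel's ray), 0 where there is no reading), "intrinsics" (3x3 intrinsics, pixels), "xyz" and "attitude" of the camera in the world. Camera axes: x right, y up, looking along -z (the intrinsics and any distortion apply to the point x, -y, -z); pixel columns grow to the right and rows downward; lengths in m; the calibration is good to about 2 mm. A picture is of the moment at which its call begins.
A pose or a line that the arm cannot do raises r.IKError and nothing moves.
- r.sign_off(): hands the job in; it is judged then, once.
Readings, each from a call of its own:
- r.current_time_s(): time.
- r.current_joint_positions(): joint angles.
- r.current_joint_vel(): joint speeds.
- r.current_joint_torque(): joint torques, N m.
- r.current_eef_pos(): TCP position.
- r.current_ee_rot(): TCP orientation.
- r.current_force(): force on the tool from outside, world axes, zero at the start.
- r.current_wrist_torque(): the same for the moment, N m.
- r.current_finger_gap(): finger opening in m.
- r.current_gripper_force(): force on a finger pad.
Only numpy, scipy, OpenCV 4.12 (cv2) and the standard library are available. Lean on these libraries where they do the work, as an engineer would, in place of code of your own. Each camera call takes 0.05 s, during which the arm holds its last target. There are 200 camera calls.

## Task

Of the two casting stands, choose the one whose gap at the foot is wide enough for the spacer: tip its white front plate well open towards you, then take the spacer out of its rest, lower it upright into that gap, midway along it, until it stands on the stand's floor, and let go of it. Then push the front plate upright with the fingers until it lies flush against the spacer, and finish while still holding it firmly pressed there. Leave the narrow stand and the glassware alone.

Things in the scene. Friction and masses are not known exactly. Their poses are not given: they have to be found in the camera images.
- press_a: Fixed aluminium casting stand, base 110 x 100 x 12 mm (x, y, z), the one wide enough. Origin: centre of the underside; x points away from the robot (turned up to 17 degrees), from front plate to back wall. Back wall: 80 mm wide (y), gap-side face at x = +8 mm, 12 mm thick, plumb to z = 60 mm, then a lip flares back up to z = 70 mm.
- press_b: Fixed aluminium casting stand, base 110 x 100 x 12 mm (x, y, z), the narrow one. Origin: centre of the underside; x points away from the robot (turned up to 17 degrees), from front plate to back wall. Back wall: 80 mm wide (y), gap-side face at x = +8 mm, 12 mm thick, plumb to z = 60 mm, then a lip flares back up to z = 70 mm.
- gap_a (a point): Middle of press_a's gap on the stand's floor, 12 mm above the worktop, at x = 0, y = 0 of the stand. Gap at the foot, plate upright: 16 mm, wide enough for the 14 mm spacer; seen from the front, its hinge lies 43 mm behind the base's front edge. Fingers can reach behind the plate above the back wall.
- gap_b (a point): The same point of press_b, at x = +4.5 mm. Its gap at the foot is 7 mm, too narrow; its hinge lies 52 mm behind the base's front edge.
- panel_a: White front plate of press_a: 80 mm wide (y), 8 mm thick (x), 106 mm high (top at z = 122 mm when upright). Origin on the hinge pin at its foot, mid thickness, at x = -12, z = 16 mm of the stand; z up the plate, x to the wall. Black pad 2 mm thick on its gap side, 11 to 45 mm above the pin. Upright, the pad is 14 mm from the wall and lies flat on a spacer there.
- panel_b: White front plate of press_b: 80 mm wide (y), 8 mm thick (x), 106 mm high (top at z = 122 mm when upright). Origin on the hinge pin at its foot, mid thickness, at x = -3, z = 16 mm of the stand; z up the plate, x to the wall. Black pad 2 mm thick on its gap side, 11 to 45 mm above the pin.
- plate_a (a joint): Hinge of press_a's front plate (rad): 0 upright, positive = tipped open towards the robot, negative = leaning in over the gap. Range -0.2 to 0.9. No spring; friction of 0.08 Nm (about 1 N at 80 mm height) keeps it where it is left. Starts at -0.18 to -0.10.
- plate_b (a joint): Hinge of press_b's front plate (rad): 0 upright, positive = tipped open towards the robot, negative = leaning in over the gap. Range -0.1 to 0.9. No spring; friction of 0.08 Nm (about 1 N at 80 mm height) keeps it where it is left. Starts at -0.08 to -0.03.
- panel_b_top (a point): Middle of the top edge of panel_b, the narrow stand's plate.
- spacer: Loose grey plastic spacer, about 0.1 kg: body 14 mm thick (x), 50 mm wide (y), 45 mm high; on it a grip 7 mm thick (x), 24 mm wide (y), up to 95 mm above the foot. Origin: centre of the underside; z up; the same both ways round. Starts upright in the rest. Grip it across the 24 mm near its top, so that the fingers stay above the stand's back wall.
- rest: Fixed wooden block 50 x 80 x 22 mm (x, y, z), origin at the centre of its underside, with a slot 18 x 54 mm, 14 mm deep, in which the spacer stands (its foot 8 mm above the worktop).
- beaker: Glass beaker, 99 mm wide and 129 mm high, a bystander; origin at the centre of its underside.
- flask: Conical glass flask, 92 mm wide and 124 mm high, a bystander; origin at the centre of its underside.

How it is judged:
On the way, in this order (a step that is already met when the one before it is completed fails the run):
1. the wide stand's front plate is tipped open by more than 0.2 rad (11 degrees) past upright, with the spacer not yet in the stand (value of joint plate_a above 0.2 rad and horizontal distance between spacer and press_a above 0.06 m), for 0.1 s.
2. the spacer stands on the floor of the wide gap and has been let go (z of spacer in the frame of press_a between 0.009 and 0.0155 m and x of spacer in the frame of press_a between -0.006 and 0.006 m and y of spacer in the frame of press_a between -0.015 and 0.015 m and angle between the y axis of spacer and the y axis of press_a, either way round below 0.15 rad and contact force between the fingers and spacer below 0.1 N), for 0.2 s.
At the end, for the whole second after the job is handed in: Spacer, untouched by the fingers, stands at rest on the wide stand's floor (3 mm), within 6 mm across and 15 mm along of its middle, upright to 0.08 rad, in line to 0.15 rad; plate within 0.06 rad of upright; fingers press it, and it presses the spacer, each with over 3 N (all of step 2 and angle between spacer's own z axis and vertical below 0.08 rad and value of joint plate_a between -0.06 and 0.06 rad and contact force between the fingers and panel_a above 3 N and contact force between panel_a and spacer above 3 N and linear speed of spacer below 0.01 m/s); the arm keeps its last pose, push and grip.
It fails at once if the narrow stand's plate is moved by more than 15 mm at its top, or the spacer is pushed against that stand (distance of panel_b_top from where it was at the start of the episode above 0.015 m or contact force between spacer and press_b above 3 N).
It fails at once if a piece of glassware is moved by more than 30 mm (distance of any of beaker, flask from where it was at the start of the episode above 0.03 m).
It also fails if it takes over 72 s, if anything falls off the work surface, if the arm or the gripper's body presses on something with over 40 N, if the wrist force passes 120 N, or if a joint passes its speed limit or range.

## Working session

There is one attempt and no reset: what is moved stays moved. The work goes in short steps, each a Python script; the robot and the scene stay as the last script left them, time stands still between calls to the robot, and variables do not carry over. Pictures are saved under pics/ and viewed, at most 10 in all, crops included, and the job is handed in when it is done.

```bash
ls; mkdir -p pics; python3 - <<'E'
from bench import r
import cv2,numpy as np
for n in("side","top"):
    c=r.read_camera(n); cv2.imwrite(f"pics/{n}0.png",c["img"][...,::-1]); np.savez(f"{n}0.npz",**c)
    print(n,c["intrinsics"].tolist(),c["xyz"],c["attitude"],(c["range_z"]>0).mean(), [k for k in c])
E
```

```text
pics
side [[421.02791864507486, 0.0, 278.11234008953585], [0.0, 421.02791864507486, 215.7945258374204], [0.0, 0.0, 1.0]] [0.03064051 0.77805096 0.92992391] [ 0.83878681 -0.01594586 -2.549067  ] 0.9956675170068027 ['img', 'range_z', 'intrinsics', 'xyz', 'attitude']
top [[546.4963030995071, 0.0, 281.19007905336684], [0.0, 546.4963030995071, 214.34582950057865], [0.0, 0.0, 1.0]] [0.36212994 0.01915313 1.44528053] [ 1.24015180e-01 -1.05502155e-03 -1.59955125e+00] 0.995812074829932 ['img', 'range_z', 'intrinsics', 'xyz', 'attitude']
```

View pics/side0.png

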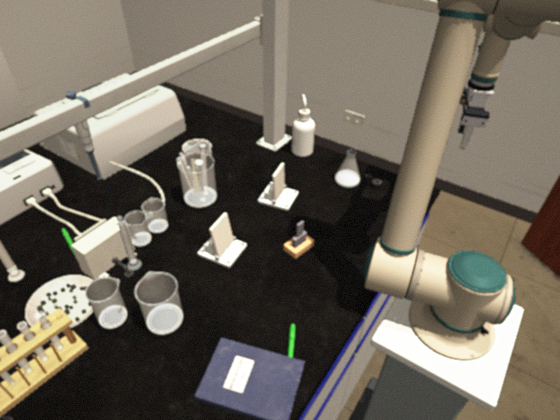

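View pics/top0.png

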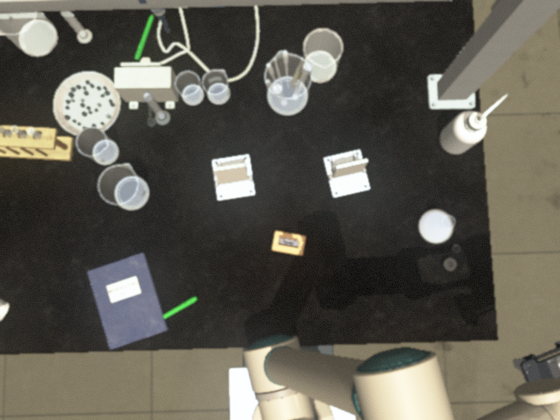

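The two stands are at top-view pixels (234,177) and (347,173), and the rest with the spacer is at (289,243). The flask is at (437,226) and the beaker near (125,188). Next I'll check the depth and close-ups.

```bash
cat > h.py <<'E'
import numpy as np,cv2
from scipy.spatial.transform import Rotation as R
def pts(c):
    K=c["intrinsics"];h,w=c["range_z"].shape;v,u=np.mgrid[:h,:w];z=c["range_z"]
    p=np.stack([(u-K[0,2])/K[0,0]*z,-(v-K[1,2])/K[1,1]*z,-z],-1)
    return p@R.from_euler("xyz",c["attitude"]).as_matrix().T+c["xyz"]
def ray(c,uv,z):
    K=c["intrinsics"];uv=np.atleast_2d(uv).astype(float)
    d=np.c_[(uv[:,0]-K[0,2])/K[0,0],-(uv[:,1]-K[1,2])/K[1,1],-np.ones(len(uv))]@R.from_euler("xyz",c["attitude"]).as_matrix().T
    return (c["xyz"]+d*((z-c["xyz"][2])/d[:,2])[:,None])
E
python3 - <<'E'
from h import *
np.set_printoptions(precision=4,suppress=True)
for n,boxes in(("top",[(205,145,60,60),(317,140,60,60),(262,222,50,40)]),("side",[(190,205,65,65),(250,155,60,60),(275,215,50,45)])):
    c=dict(np.load(n+"0.npz"));P=pts(c)
    ims=[]
    for (x,y,w,h) in boxes:
        q=P[y:y+h,x:x+w].reshape(-1,3); im=c["img"][y:y+h,x:x+w].reshape(-1,3)
        for lo,hi in((-.01,.006),(.006,.018),(.018,.03),(.055,.08),(.085,.13)):
            m=(q[:,2]>lo)&(q[:,2]<hi)
            if m.sum()>4: 
                print(n,x,y,lo,hi,m.sum(),"med",np.median(q[m],0),"rect",cv2.minAreaRect(q[m][:,:2].astype(np.float32)))
        ims.append(cv2.resize(c["img"][y:y+h,x:x+w,::-1],(264,264*h//w),interpolation=2))
    H=max(i.shape[0] for i in ims); ims=[cv2.copyMakeBorder(i,0,H-i.shape[0],0,0,0) for i in ims]
    cv2.imwrite(f"pics/crop_{n}.png",np.hstack(ims))
a,b=[cv2.imread(f"pics/crop_{n}.png") for n in("top","side")]
cv2.imwrite("pics/crops.png",np.vstack([a,b]))
E
```

```text
top 205 145 -0.01 0.006 2098 med [ 0.6654  0.1289 -0.0008] rect ((0.6547377705574036, 0.13550803065299988), (0.16027241945266724, 0.16432397067546844), 88.61447143554688)
top 205 145 0.006 0.018 862 med [0.6224 0.1338 0.0113] rect ((0.6501314043998718, 0.13538537919521332), (0.13880740106105804, 0.1680850386619568), 4.368620872497559)
top 205 145 0.018 0.03 104 med [0.6318 0.1315 0.0225] rect ((0.6392224431037903, 0.1374400556087494), (0.09714704006910324, 0.09865168482065201), 8.480009078979492)
top 205 145 0.055 0.08 120 med [0.638  0.1341 0.0677] rect ((0.6395207643508911, 0.13295216858386993), (0.023869415745139122, 0.08171147108078003), 23.312074661254883)
top 205 145 0.085 0.13 259 med [0.6451 0.1364 0.1126] rect ((0.6465704441070557, 0.1373635083436966), (0.015207658521831036, 0.07927551120519638), 8.055821418762207)
top 317 140 -0.01 0.006 2040 med [ 0.677  -0.1649 -0.0006] rect ((0.6599909663200378, -0.16769760847091675), (0.1610298901796341, 0.16562414169311523), 87.810546875)
top 317 140 0.006 0.018 1030 med [ 0.6296 -0.1648  0.0114] rect ((0.6607030630111694, -0.165188193
[... 3283 characters left out ...]
34.19206237792969)
side 275 215 0.006 0.018 118 med [0.4574 0.0063 0.0091] rect ((0.48691242933273315, -0.04679758846759796), (0.15411023795604706, 0.193717360496521), 32.26521301269531)
side 275 215 0.018 0.03 236 med [0.4549 0.0103 0.0236] rect ((0.46409761905670166, -0.00361526757478714), (0.08251164853572845, 0.051298703998327255), 77.62311553955078)
side 275 215 0.055 0.08 61 med [0.4621 0.0014 0.0615] rect ((0.46223291754722595, -0.0027920715510845184), (0.04766220971941948, 0.013926119543612003), 75.13076782226562)
side 275 215 0.085 0.13 46 med [ 0.463  -0.0003  0.0987] rect ((0.4634326994419098, -0.0036801230162382126), (0.024650882929563522, 0.008461538702249527), 78.7523422241211)
```

View pics/crops.png

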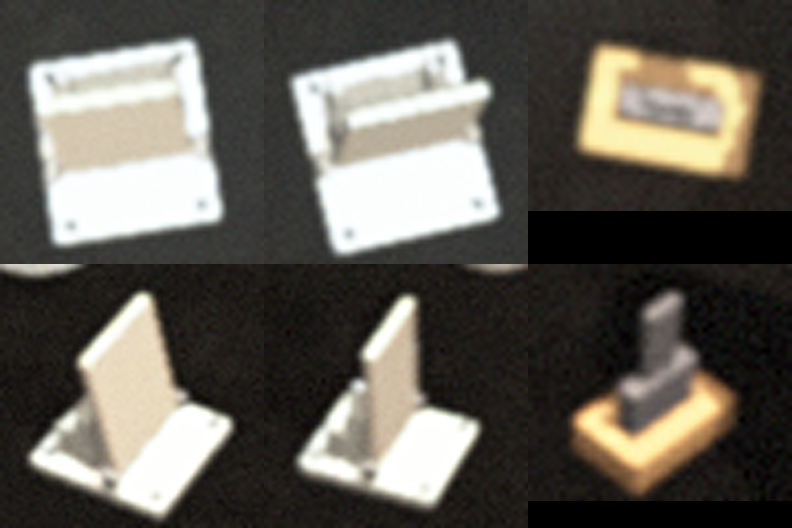

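The front plate's foot is closer to the front edge on the left stand, and that plate leans in further. So the left stand (234,177) is press_a, the wide one. The spacer stands upright in the rest. Next I'll get press_a's pose from the mask and the rest and spacer poses from depth.

```bash
python3 - <<'E'
from h import *
np.set_printoptions(precision=4,suppress=True)
for n,(x,y,w,h) in(("top",(205,145,60,60)),("side",(190,205,65,65))):
    c=dict(np.load(n+"0.npz"));P=pts(c)
    g=c["img"][y:y+h,x:x+w].min(-1)
    B=cv2.resize(g,None,fx=8,fy=8,interpolation=cv2.INTER_CUBIC); B=(B>110).astype(np.uint8)
    cs,_=cv2.findContours(B,0,1); k=max(cs,key=cv2.contourArea)[:,0]
    uv=(k+.5)/8-.5+[x,y]
    if n=="top":
        print(cv2.minAreaRect(ray(c,uv,.012)[:,:2].astype(np.float32)))
        a=cv2.approxPolyDP(k[:,None].astype(np.float32),12,True)[:,0]; print(ray(c,(a+.5)/8-.5+[x,y],.012)[:,:2])
    q=P[y:y+h,x:x+w].reshape(-1,3); m=g.reshape(-1)>110
    b=q[m&(q[:,2]>.004)&(q[:,2]<.02)]; print(n,len(b),cv2.minAreaRect(b[:,:2].astype(np.float32)))
    # plate front face: fit plane
    f=q[m&(q[:,2]>.04)&(q[:,2]<.11)]
    f=f[f[:,0]<np.inf]; A=np.c_[f[:,1:],np.ones(len(f))]
    k=np.ones(len(f),bool)
    for _ in range(6):
        s=np.linalg.lstsq(A[k],f[k,0],rcond=None)[0]; k=abs(A@s-f[:,0])<.004
    print("plate x=a*y+b*z+c",s,k.sum(), "lean",np.arctan(s[1]*np.cos(np.arctan(s[0]))),"yaw",-np.arctan(s[0]),"ymid",(f[k,1].max()+f[k,1].min())/2)
E
```

```text
((0.6452603936195374, 0.13806840777397156), (0.11705449223518372, 0.10668087005615234), 7.430290222167969)
[[0.708  0.0965]
 [0.6934 0.1955]
 [0.583  0.1807]
 [0.5956 0.081 ]]
top 927 ((0.6452680230140686, 0.13837438821792603), (0.11441736668348312, 0.10481765121221542), 8.65124797821045)
plate x=a*y+b*z+c [-0.1316  0.1585  0.645 ] 311 lean 0.15583451932527095 yaw 0.13086144247904696 ymid 0.13666444728262966
side 599 ((0.7025991082191467, 0.08738461881875992), (0.14836424589157104, 0.29704633355140686), 47.150447845458984)
plate x=a*y+b*z+c [-0.12    0.1582  0.6436] 376 lean 0.15579589596491417 yaw 0.11943210814413134 ymid 0.13743183285139177
```

```bash
cat >> h.py <<'E'
PA=np.array([.6453,.138]);YA=.13
def st(x,y,tip):  # stand frame -> TCP pos, tip height
    c,s=np.cos(YA),np.sin(YA); return [PA[0]+c*x-s*y,PA[1]+s*x+c*y,tip+.199]
def down(y): return [np.pi,0,y]
E
python3 - <<'E'
from bench import r
from h import *
np.set_printoptions(precision=4,suppress=True)
print(r.current_ee_rot(),r.tcp_to_tips)
for y in (YA,YA+np.pi,YA-np.pi): print(r.inverse_kinematics(st(.03,0,.2),down(y)))
r.move_gripper(0.0)
r.move_ptp(st(.03,0,.18),down(YA))
r.movel(st(.03,0,.085))
print(r.current_force())
r.movel(st(-.042,0,.085),vel=.06); print(r.current_force())
r.movel(st(-.02,0,.085))
r.movel(st(-.02,0,.2),vel=.2)
r.move_gripper(.06)
r.move_ptp([.4638,-.0045,.199+.14],down(-.19))
print(r.current_time_s(),r.current_eef_pos(),r.current_joint_positions())
for n in("side","top"):
    c=r.read_camera(n); cv2.imwrite(f"pics/{n}1.png",c["img"][...,::-1]); np.savez(f"{n}1.npz",**c)
a=cv2.imread("pics/side1.png")[120:300,150:350];b=cv2.imread("pics/top1.png")[130:310,180:380]
cv2.imwrite("pics/v1.png",cv2.resize(np.hstack([a,b]),(800,360),interpolation=2))
E
```

```text
[-3.14   -0.0002  0.3398] 0.1992
[ 0.1064  0.4538  1.2424 -0.      1.4453  1.5472]
[ 0.1064  0.4538  1.2424  0.      1.4453 -1.5944]
[ 0.1064  0.4538  1.2424  0.      1.4453 -1.5944]
[ 0.3945  1.0499 -0.3336]
[ 0.9102 -0.7331  0.6601]
9.5333 [ 0.465  -0.0044  0.3398] [-0.1596  0.1592  1.8337  0.0005  1.1457  1.6008]
```

View pics/v1.png

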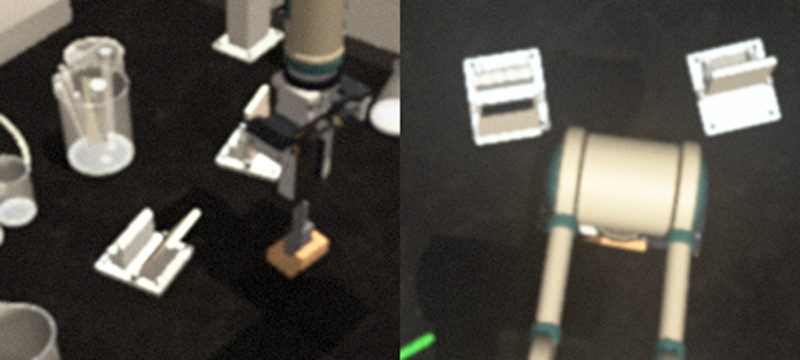

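The left plate is tipped well open (crop 150,240). The gripper hangs over the spacer (crop 300,240). Next I'll grasp it, lift it and move it above the gap, then look.

```bash
python3 - <<'E'
from bench import r
from h import *
np.set_printoptions(precision=4,suppress=True)
r.movel([.4638,-.0045,.199+.077],vel=.1)
r.move_gripper(0.0,25)
print(r.current_finger_gap(),r.current_gripper_force(),r.current_force())
r.movel([.4638,-.0045,.199+.20],vel=.15)
print(r.current_finger_gap(),r.current_force())
r.move_ptp(st(-.002,0,.2),down(YA))
r.movel(st(-.002,0,.14),vel=.1)
r.wait(.3)
print(r.current_time_s(),np.array(r.current_eef_pos())-st(-.002,0,.14),r.current_ee_rot())
for n in("side","top"):
    c=r.read_camera(n); cv2.imwrite(f"pics/{n}2.png",c["img"][...,::-1]); np.savez(f"{n}2.npz",**c)
    P=pts(c); q=P.reshape(-1,3)
    L=np.c_[(q[:,:2]-PA)@np.array([[np.cos(YA),-np.sin(YA)],[np.sin(YA),np.cos(YA)]]),q[:,2]]
    im=c["img"].reshape(-1,3).astype(int)
    m=(abs(L[:,0])<.03)&(abs(L[:,1])<.04)&(L[:,2]>.078)&(L[:,2]<.115)&(im.max(-1)<130)
    k=L[m]; print(n,m.sum(),k.min(0) if m.any() else 0,k.max(0) if m.any() else 0)
    if m.sum()>20: print(cv2.minAreaRect(k[:,:2].astype(np.float32)))
a=cv2.imread("pics/side2.png")[150:280,170:300]
cv2.imwrite("pics/v2.png",cv2.resize(a,(585,585),interpolation=2))
E
```

```text
0.02381171932191137 24.962223172187805 [ 1.1898  0.1021 -0.4514]
0.02362201000970867 [ 0.2863 -0.0095 -1.8058]
14.0 [0.0001 0.     0.0006] [ 3.1416 -0.0011  0.1301]
side 131 [-0.0104 -0.0261  0.0781] [0.0055 0.0252 0.1141]
((-0.007261603605002165, 0.0006679259240627289), (0.05179212987422943, 0.01424821000546217), 76.06851196289062)
top 51 [-0.0099 -0.0133  0.0783] [-0.0035  0.0233  0.1146]
((-0.006858626380562782, 0.00495737511664629), (0.03651193529367447, 0.006165484897792339), 87.9249496459961)
```

View pics/v2.png

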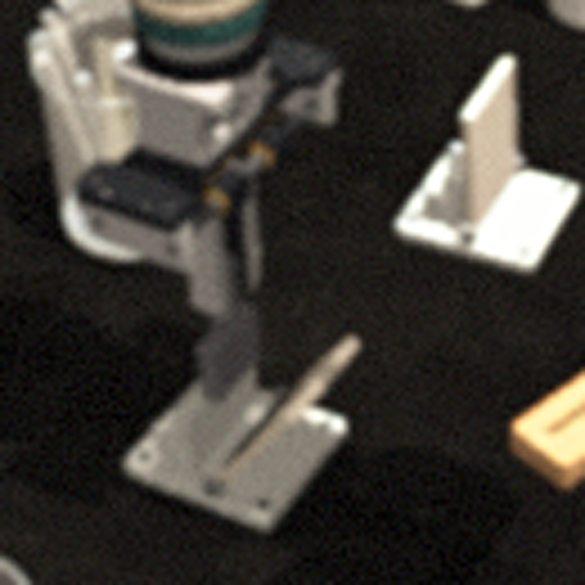

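The spacer hangs straight in the fingers over the gap (about 225,360 in the crop), with the plate open. The gap only has about 1 mm clearance each side, so I'll compare the spacer's front face with the wall's gap-side face in the same camera.

```bash
python3 - <<'E'
from h import *
np.set_printoptions(precision=4,suppress=True)
def L(c):
    q=pts(c).reshape(-1,3)
    return np.c_[(q[:,:2]-PA)@np.array([[np.cos(YA),-np.sin(YA)],[np.sin(YA),np.cos(YA)]]),q[:,2]]
for n in("side","top"):
  for i,z,x,Y in((1,(.022,.055),(0,.014),.034),(2,(.078,.11),(-.02,0.0),.02)):
    l=L(dict(np.load(f"{n}{i}.npz"))); m=(l[:,0]>x[0])&(l[:,0]<x[1])&(abs(l[:,1])<Y)&(l[:,2]>z[0])&(l[:,2]<z[1])
    k=l[m]; A=np.c_[k[:,1:],np.ones(len(k))]; g=np.ones(len(k),bool)
    for _ in range(5): s=np.linalg.lstsq(A[g],k[g,0],rcond=None)[0]; g=abs(A@s-k[:,0])<.0025
    print(n,i,len(k),g.sum(),"slopes y,z",s[:2],"x med",np.median(k[g,0]),"std",(A@s-k[:,0])[g].std())
    if n=="side": 
      for zz in np.arange(z[0],z[1],.006):
        t=k[(k[:,2]>=zz)&(k[:,2]<zz+.006)]; print("  ",zz.round(3),len(t),np.median(t[:,0]),t[:,1].min(),t[:,1].max())
E
```

```text
side 1 103 103 slopes y,z [ 0.0029 -0.0231] x med 0.008472761402011678 std 0.0009040350692190144
   0.022 21 0.008823930651511745 -0.029071216935446866 0.033239626507104277
   0.028 18 0.008498787110940948 -0.030944381701040108 0.029471682190667446
   0.034 17 0.008628282286258006 -0.03057227757229456 0.032878085519754616
   0.04 15 0.00772035995510897 -0.03354138196559435 0.033562660205661454
   0.046 20 0.008381928426408364 -0.027271736200065264 0.031001425926563814
   0.052 12 0.008594480684645325 -0.03180159603127323 0.03119748355014046
side 2 67 67 slopes y,z [ 0.0071 -0.0043] x med -0.008278723111597606 std 0.0008515570619069795
   0.078 11 -0.008573418389051308 -0.015149890194738187 0.018962758561865783
   0.084 12 -0.008293076141417888 -0.0167982074481365 0.019553669499798008
   0.09 16 -0.008282090350103272 -0.018196082456660913 0.01751206858812754
   0.096 11 -0.007852886183852032 -0.01676368499269145 0.01922118475543452
   0.102 12 -0.008471887238480573 -0.017936372778640276 0.018569318833850858
   0.108 5 -0.008323628882824743 -0.009457311614426762 0.017777101399729687
top 1 73 72 slopes y,z [-0.0065  0.0048] x med 0.008006254517975793 std 0.0006612354455675538
top 2 38 38 slopes y,z [0.0024 0.0154] x med -0.008560099230169912 std 0.0006131976703301849
```

The spacer is aligned and needs about 1.5 mm more in x. Next I'll lower it in small steps with force checks.

```bash
python3 - <<'E'
from bench import r
from h import *
np.set_printoptions(precision=4,suppress=True)
X=-.0004
r.movel(st(X,0,.14),vel=.05); r.wait(.2); f0=np.array(r.current_force())
for t in [.125,.11,.10,.095,.09,.087,.085,.083,.082,.081,.080,.0795]:
    r.movel(st(X,0,t),vel=.05); r.wait(.1); d=np.array(r.current_force())-f0
    print(t,d,np.array(r.current_eef_pos())[2]-.199)
    if np.linalg.norm(d[:2])>12 or d[2]>5: break
print(r.current_time_s())
E
```

```text
0.125 [ 0.2027 -0.4519  0.7725] 0.12500513734578028
0.11 [0.1439 0.9301 0.3767] 0.1100587473789395
0.1 [ 0.4056 -0.0902 -0.0499] 0.09993974202225558
0.095 [ 0.9978  0.0863 -0.2947] 0.09493581512083815
0.09 [ 0.5738 -0.2548  0.161 ] 0.08986397560668774
0.087 [ 1.2429  0.2014 -0.753 ] 0.08696744064172418
0.085 [1.6469 0.4424 0.4642] 0.08499181068359868
0.083 [ 1.3227  0.3229 -0.4726] 0.08294497828236674
0.082 [0.7815 0.2848 0.4883] 0.08198993892873224
0.081 [1.617  0.1361 0.4657] 0.08102585237097898
0.08 [-0.8181  0.7721  6.7327] 0.08083594259551519
18.9
```

It touched the floor at the expected height. Next I'll release, retract and look.

```bash
python3 - <<'E'
from bench import r
from h import *
np.set_printoptions(precision=4,suppress=True)
r.movel(st(-.0004,0,.081),vel=.05)
r.move_gripper(.06); r.wait(.4)
r.movel(st(-.0004,0,.2),vel=.15)
r.move_gripper(0.0)
r.move_ptp(st(-.125,0,.16),down(YA)); r.wait(.2)
print(r.current_time_s())
for n in("side","top"):
    c=r.read_camera(n); cv2.imwrite(f"pics/{n}3.png",c["img"][...,::-1]); np.savez(f"{n}3.npz",**c)
    q=pts(c).reshape(-1,3)
    l=np.c_[(q[:,:2]-PA)@np.array([[np.cos(YA),-np.sin(YA)],[np.sin(YA),np.cos(YA)]]),q[:,2]]
    m=(abs(l[:,0])<.012)&(abs(l[:,1])<.03)&(l[:,2]>.075)&(l[:,2]<.12); k=l[m]; print(n,len(k),k.min(0),k.max(0),np.median(k,0))
    m=(l[:,0]>-.1)&(l[:,0]<-.03)&(abs(l[:,1])<.038)&(l[:,2]>.07)&(l[:,2]<.13); k=l[m]; print(" plate",len(k),k[:,0].min() if len(k) else 0,k[:,2].max() if len(k) else 0)
a=cv2.imread("pics/side3.png")[150:280,170:300]
cv2.imwrite("pics/v3.png",cv2.resize(a,(585,585),interpolation=2))
E
```

```text
23.0
side 69 [-0.0062 -0.0123  0.0753] [0.0031 0.0122 0.1128] [-0.0026  0.001   0.0946]
 plate 96 -0.0754719673299973 0.10856181875939286Traceback (most recent call last):
  File "<stdin>", line 14, in <module>
    return umr_minimum(a, axis, None, out, keepdims, initial, where)
ValueError: zero-size array to reduction operation minimum which has no identity
```

The spacer stands centred: top at z≈0.107 and centre near (0,0) in the stand frame. The plate is at about 0.5 rad. Next I'll push it closed.

```bash
python3 - <<'E'
from bench import r
from h import *
np.set_printoptions(precision=4,suppress=True)
r.movel(st(-.125,0,.085),vel=.1); r.wait(.2); f0=np.array(r.current_force())
r.movel(st(-.034,0,.085),vel=.05); print(np.array(r.current_force())-f0)
e=np.array([np.cos(YA),np.sin(YA)])
for x in np.arange(-.032,-.004,.001):
    r.movel(st(x,0,.085),vel=.03); r.wait(.1)
    f=-(np.array(r.current_force())-f0)[:2]@e
    print(round(x,4),round(f,2),((np.array(r.current_eef_pos())[:2]-PA)@e).round(4))
    if f>12: break
r.wait(.5); print(np.array(r.current_force())-f0,r.current_time_s())
for n in("side",):
    c=r.read_camera(n); cv2.imwrite(f"pics/{n}4.png",c["img"][...,::-1])
    q=pts(c).reshape(-1,3)
    l=np.c_[(q[:,:2]-PA)@np.array([[np.cos(YA),-np.sin(YA)],[np.sin(YA),np.cos(YA)]]),q[:,2]]
    m=(abs(l[:,0]+.016)<.012)&(abs(l[:,1]-.028)<.01)&(l[:,2]>.03)&(l[:,2]<.115); k=l[m]
    if len(k)>9: print(np.polyfit(k[:,2],k[:,0],1),len(k))
a=cv2.imread("pics/side4.png")[150:280,170:300]
cv2.imwrite("pics/v4.png",cv2.resize(a,(585,585),interpolation=2))
E
```

```text
[-0.3062 -1.7447 -0.7451]
-0.032 0.44 -0.0319
-0.031 -0.11 -0.031
-0.03 0.94 -0.0299
-0.029 0.42 -0.0289
-0.028 0.75 -0.0279
-0.027 0.61 -0.0269
-0.026 -0.41 -0.0259
-0.025 0.63 -0.0249
-0.024 0.39 -0.0239
-0.023 0.13 -0.0229
-0.022 3.06 -0.0224
-0.021 5.99 -0.022
-0.02 7.41 -0.0216
-0.019 8.84 -0.0212
-0.018 11.48 -0.0208
-0.017 11.78 -0.0204
-0.016 13.26 -0.02
[-13.9159  -2.6392   8.9322] 32.6167
[ 0.0011 -0.0146] 100
```

View pics/v4.png

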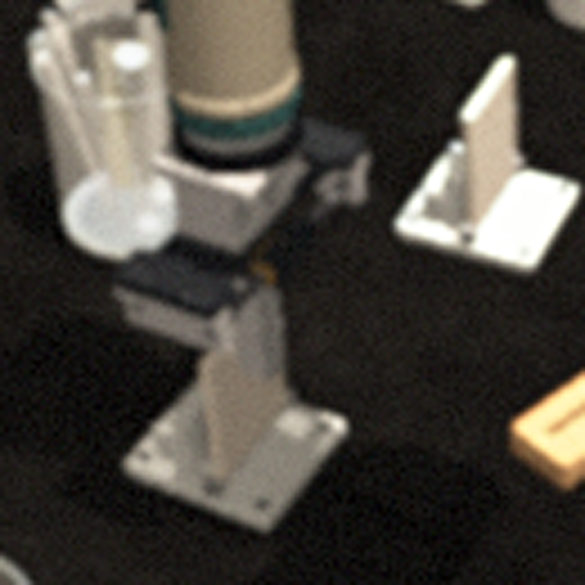

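The plate stands upright (slope about 0.001 rad) with the fingers pressing on it at about (240,400) in the crop. The push is about 14 N and the narrow stand hasn't moved.

```bash
python3 -c "
from bench import r
print(r.sign_off())"
```

```text
the job is handed in; nothing more can be done
None
```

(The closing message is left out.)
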